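# Couple the parts sled to the hitch pin

### The job

The black power brick is in the way of the parts sled's hook: first lift it out and leave it lying flat on the grey mat. Then couple the sled to the hitch by pushing it along the bench from its rear plate until the pin is inside the yellow hook and the red spring latch has snapped fully shut behind it. Keep the sled flat on the bench and leave the bottle, the tape roll and the hex key set where they are.

Things in the scene. Friction and masses are not known exactly. Their poses are not given: they have to be found in the camera images.
- sled: Loose blue parts sled on black runners, 0.6 to 0.9 kg, two heat sinks and a green terminal strip fixed on it (tops at z 32 mm). Origin: at bench level under the middle of its 104 x 100 mm deck; x forward along the hook, y to its left, z up. Yellow hook in front: a flat fork at z 20 to 40 mm, outside width 66 mm, open forward, its lead-in tips ending at x = 189 mm.
- push_plate (a point): Middle of the outer face of the sled's rear push plate, at x = -56 mm of the sled, 27 mm above the bench. The plate is upright and flat, 110 mm wide, from 7 to 47 mm above the bench. The sled is pushed along +x.
- hook_seat (a point): Where the pin's axis lies when fully home in the hook: x = 114 mm on the sled, 30 mm above the bench. The slot is 28 mm wide (y = -14 to +14 mm), its bottom at x = 106 mm with bevelled corners that may stop an off-centre pin up to 4 mm sooner; straight until x = 162 mm, then flaring to a mouth about 54 mm wide. A pin at x below 122 mm is clear of the latch's swing.
- latch (a joint): Red blade, 34 x 5 mm, 8 mm tall, across the slot; hinged on the left prong at x = 158, y = 20 mm of the sled, tip by the right prong. 0 = shut (it cannot swing outwards), positive = swung inwards, 1.55 rad = folded along the left prong. A spring (0.04 N m shut, 0.07 open) shuts it; the pin, pushed in from the front, swings it in with about 2 to 5 N and it snaps back behind the pin.
- pin (a point): Axis of the upright hitch pin, 30 mm above the bench. Steel, 16 mm diameter, with a 28 mm head from 56 to 65 mm height; fixed to the bench by a grey round flange of 84 mm diameter, 6 mm thick (a 36 mm boss in its middle is 10 mm high). The hook can come on from any side and passes above the flange and boss and below the head.
- brick_center (a point): Centre (15 mm above the bench) of the loose black power brick, 44 x 99 mm, 30 mm high, 0.24 kg, lying flat between hook and pin. Its x axis runs across the 44 mm width (grasp it so), y along the length. At the start x lies roughly along the line from sled to pin, with 30 mm or more free in front of and behind it for the fingers.
- power_brick: The same power brick; origin at the centre of its underside, axes as for brick_center.
- mat: Grey flat mat fixed to the bench, 160 mm along its x, 120 mm along its y, 4 mm thick; origin at the centre of its underside. Mind the fixed blue drawer cabinet behind mat and pin: its front stands at x = 0.62 m from y = 0.13 to 0.36 m and is 0.4 m high.
- ipa_bottle: Bystander: small bottle with a black cap, 51 mm diameter, 121 mm tall; origin under its centre.
- tape_roll: Bystander: roll of yellow tape lying flat, 89 mm diameter, 18 mm high; origin under its centre.
- hex_keys: Bystander: yellow folding hex key set, 30 x 88 x 21 mm; origin under its centre.
Things that resemble listed ones, but are neither listed nor needed, are in the scene too. What is meant by the part that bears pin is not orange, and is the larger of those in its own colour.

How it is judged:
On the way, in this order (a step that is already met when the one before it is completed fails the run):
1. the power brick has been set down flat on the grey mat and let go (x of brick_center in the frame of mat between -0.065 and 0.065 m and y of brick_center in the frame of mat between -0.05 and 0.05 m and height (world z) of brick_center below 0.026 m and angle between brick_center's own z axis and vertical below 0.1 rad and contact force between the fingers and power_brick below 0.1 N), for 0.2 s.
2. the pin is in the hook's slot behind the latch, and the latch is shut (x of pin in the frame of sled between 0.105 and 0.151 m and y of pin in the frame of sled between -0.012 and 0.012 m and value of joint latch below 0.12 rad and height (world z) of sled below 0.006 m and angle between sled's own z axis and vertical below 0.06 rad), for 0.2 s.
At the end, for the whole second after the job is handed in: The power brick lies flat, let go, with its centre over the grey mat (within 65 mm along and 50 mm across of the mat's centre). The sled stands flat on the bench with the pin in its hook slot between slot bottom and latch, and the latch is shut (within 0.12 rad). Sled and brick are at rest (all of step 1 and all of step 2 and linear speed of each of sled, power_brick below 0.02 m/s); the robot touches nothing.
It fails at once if the sled is lifted or tipped off the bench (height (world z) of sled above 0.02 m or angle between sled's own z axis and vertical above 0.2 rad).
It fails at once if the bottle is pushed more than 30 mm from its place (distance of ipa_bottle from where it was at the start of the episode above 0.03 m).
It fails at once if the tape roll is pushed more than 30 mm from its place (distance of tape_roll from where it was at the start of the episode above 0.03 m).
It fails at once if the hex key set is pushed more than 30 mm from its place (distance of hex_keys from where it was at the start of the episode above 0.03 m).
It also fails if it takes over 64 s, if anything falls off the work surface, if the arm or the gripper's body presses on something with over 40 N, if the wrist force passes 120 N, or if a joint passes its speed limit or range.

### The arm

A 6-joint arm with a two-finger parallel gripper is mounted at the origin on a cart in front of the work surface, level with it; the furniture and walls round the work are solid. World frame = base frame: x ahead of the robot, y to its left, z up, the work surface at z = 0. Lengths are in m, angles in rad, forces in N, time in s.
With the tool pointing down it reaches from about 0.425 to 0.95 m from the base axis. Payload 3.5 kg.
Tool frame: the origin (TCP) lies on the centre line of the jaws, within the pads' length; the fingertips stand 8 mm ahead of it and the grasp point (between the pads) lies 11 mm behind it; z points along the fingers, y is the line along which they close (so a half turn about z gives the same grasp; the last joint's range is limited). The gripper opens to 85 mm and grips with 20 to 120 N. Pads are 22 mm wide; open, the fingers measure 114 mm over their backs; the gripper's body (76 mm by 85 mm) begins 54 mm behind the grasp point. The pads swing forward as they close: fully open they stand 13 mm farther back than shut.
Start: joints at [-1.432, 0.286, 1.577, -0, 1.279, -0.15], TCP at [0.192, -0.647, 0.239] pointing down, gripper open.
Joint ranges: [-2.77, 2.77], [-0.9, 2.22], [0.21, 2.48], [-1.53, 4.67], [0.24, 2.81], [-2.84, 2.84]. Speed limits (rad/s): [2.79, 2.79, 3.14, 3.14, 3.14, 3.14].

### API

Orientations are given as a unit quaternion [x, y, z, w].
In Python, from plant import ctrl gives the robot as it stands. The module is installed in compiled form; this text tells all that it offers.
- The arm moves only by the tool send_rows, never from a script. Its argument "steps" is a list of rows, each a list of 5 numbers: the shift along the tool's x, y, z in m, then the turn about the tool's z in degrees, then the opening, from -1 (shut) to 1 (fully open). A call has 1 to 12 rows; each row is the pose to reach, as a shift and turn from the pose commanded when the call began, along the tool's axes at that moment; what a row does not reach only later rows make up. A row lasts 1/10 s, in which the tool goes at most 50 mm and 8.59 degrees, less where a joint would pass 70% of its speed; a pose out of reach is approached as far as the arm can. A call with a gripper value outside its range is refused whole. The fingers move at their own pace and stop on an object; "squeeze" is the grip in N (left out, the last holds). Time passes only in rows, so rows that repeat a pose let the fingers close. It gives the time, the measured TCP pose, the force, the opening and the grip force at its end, in the units of the state.
- ctrl.get_state(): the state, without advancing time (a new reading comes with each control period).
- ctrl.read_camera(name): name is "scene" or "side" or "wrist"; returns the picture (420x560x3 uint8, red, green, blue); there is no depth.
- ctrl.calibration(name): a dict with "intrinsics" (3x3 intrinsics, pixels), "k1" (the pictures are not rectified: a ray, as slopes to the right and down, at radius r is drawn at 1 + k1 r^2 times it, then the intrinsics apply), "extrinsics" (4x4, takes a point from world to camera coordinates); the wrist camera has in their place "tool_from_camera" (4x4, takes a point from camera to tool coordinates, whose origin is the TCP and whose axes are the flange's). Camera axes: x right, y up, looking along -z (the intrinsics and any distortion apply to the point x, -y, -z); pixel columns grow to the right and rows downward; lengths in m; the calibration is good to about 2 mm. A picture is of the moment at which its call begins: read the wrist's pose just before it. calibration takes no time and is no camera call.
- ctrl.sign_off(): hands the job in; it is judged then, once.
The state is a dict: "time": time; "qpos": joint angles; "dq": joint speeds; "joint_efforts": joint torques, N m; "eef_pos": TCP position; "tcp_rot": TCP orientation; "contact_force": force on the tool from outside, world axes, zero at the start; "wrist_torque": the same for the moment, N m; "opening": opening from 0.0 (shut) to 1.0 (fully open); "finger_force": force on a finger pad.
Only numpy, scipy, OpenCV 4.12 (cv2) and the standard library are available. Lean on these libraries where they do the work, as an engineer would, in place of code of your own. Each camera call takes 0.05 s, during which the arm holds its last target. There are 200 camera calls.

## Working session

There is one attempt and no reset: what is moved stays moved. The work goes in short steps, Python scripts to look and compute and a tool call to move; the robot and the scene stay as the last step left them, time stands still between calls to the robot, and variables do not carry over. Pictures are saved under pics/ and viewed, at most 10 in all, crops included, and the job is handed in when it is done.

Besides the shell and the picture viewer there is one more tool, called after "Call:" in YAML: its name, and indented under it one key for each argument. send_rows: Moves the arm, as the interface text tells. Its arguments: {"type":"object","properties":{"steps":{"type":"array","items":{"type":"array","items":{"type":"number"}}},"squeeze":{"type":"number"}},"required":["steps"]}

```bash
mkdir -p pics && cat > h.py <<'E'
import numpy as np, cv2
from scipy.spatial.transform import Rotation as R
from plant import ctrl
def cam(name,st=None):
    c=ctrl.calibration(name); K=np.array(c["intrinsics"]); k1=c["k1"]
    if name=="wrist":
        st=st or ctrl.get_state(); T=np.eye(4); T[:3,:3]=R.from_quat(st["tcp_rot"]).as_matrix(); T[:3,3]=st["eef_pos"]
        W=T@np.array(c["tool_from_camera"])
    else: W=np.linalg.inv(np.array(c["extrinsics"]))
    return K,k1,W
def ray(C,uv):
    K,k1,W=C
    d=cv2.undistortPoints(np.array([[uv]],float),K,np.array([k1,0,0,0.]))[0,0]
    v=W[:3,:3]@np.array([d[0],-d[1],-1]); return W[:3,3],v
def atz(C,uv,z):
    o,v=ray(C,uv); return o+v*(z-o[2])/v[2]
def tri(C1,a,C2,b):
    o,v=ray(C1,a);p,w=ray(C2,b)
    A=np.c_[v,-w]; s=np.linalg.lstsq(A,p-o,rcond=None)[0]
    x,y=o+s[0]*v,p+s[1]*w; return (x+y)/2,np.linalg.norm(x-y)
def proj(C,P):
    K,k1,W=C; P=np.atleast_2d(P); q=(P-W[:3,3])@W[:3,:3]; d=np.c_[q[:,0]/-q[:,2],q[:,1]/q[:,2]]
    d=d*(1+k1*(d**2).sum(1,keepdims=True)); return d@K[:2,:2].T+K[:2,2]
def snap(name,fn):
    st=ctrl.get_state(); im=ctrl.read_camera(name); cv2.imwrite("pics/"+fn,im[:,:,::-1]); np.save("pics/"+fn+".npy",np.r_[st["eef_pos"],st["tcp_rot"]]); return im
E
python3 - <<'E'
from h import *
for n in("scene","side","wrist"): 
    snap(n,n+"0.png"); print(n,ctrl.calibration(n))
print(ctrl.get_state())
E
```

```text
scene {'intrinsics': array([[522.46872301,   0.        , 275.39497595],
       [  0.        , 522.46872301, 207.82211743],
       [  0.        ,   0.        ,   1.        ]]), 'k1': 0.05479350704239394, 'extrinsics': array([[-0.58602986, -0.81013628,  0.01575443,  0.42053491],
       [ 0.56267353, -0.39287763,  0.72735526, -0.28116818],
       [-0.58306733,  0.4351165 ,  0.68608026, -1.2756692 ],
       [ 0.        ,  0.        ,  0.        ,  1.        ]])}
side {'intrinsics': array([[423.61581305,   0.        , 276.61925787],
       [  0.        , 423.61581305, 205.06884497],
       [  0.        ,   0.        ,   1.        ]]), 'k1': -0.04253848000110056, 'extrinsics': array([[ 0.99919652,  0.0346101 ,  0.0202104 , -0.5748078 ],
       [-0.03415116,  0.47131336,  0.88130438, -0.07899293],
       [ 0.0209766 , -0.88128648,  0.47211665, -1.0767294 ],
       [ 0.        ,  0.        ,  0.        ,  1.        ]])}
wrist {'intrinsics': array([[293.35284914,   0.        , 284.36754438],
       [  0.        , 293.35284914, 214.27081164],
       [  0.        ,   0.        ,   1.        ]])
[... 419 characters left out ...]
ay([-1.43198430e+00,  2.87040339e-01,  1.57784927e+00, -1.03195050e-05,
        1.27864497e+00, -1.49981980e-01]), 'dq': array([ 1.18302327e-03, -3.63959981e-03, -4.57489767e-03, -5.57250401e-05,
       -7.62426775e-04, -2.57237440e-04]), 'joint_efforts': array([ 2.04865151e-03, -4.06601071e+01, -2.93139857e+01, -1.05737681e-04,
        3.94121496e-03, -1.41419412e-05]), 'eef_pos': array([ 0.1922038 , -0.64652414,  0.23820818]), 'tcp_rot': array([ 9.89592173e-01,  1.43897142e-01,  4.83192854e-07, -9.70977049e-04]), 'contact_force': array([-0.26915897, -0.39503006,  0.21102014]), 'wrist_torque': array([-0.02314984,  0.01987106,  0.03471589]), 'finger_force': 0.0, 'opening': 0.999979818405346}
```

View pics/scene0.png

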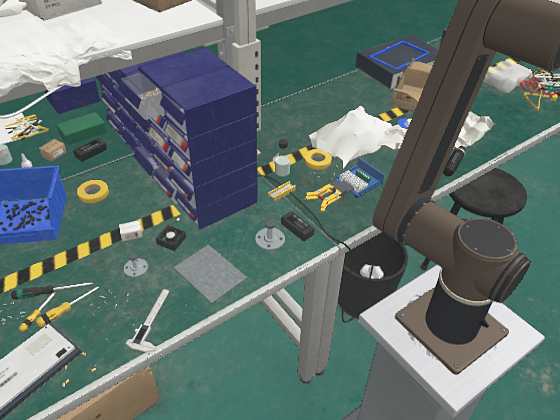

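View pics/side0.png

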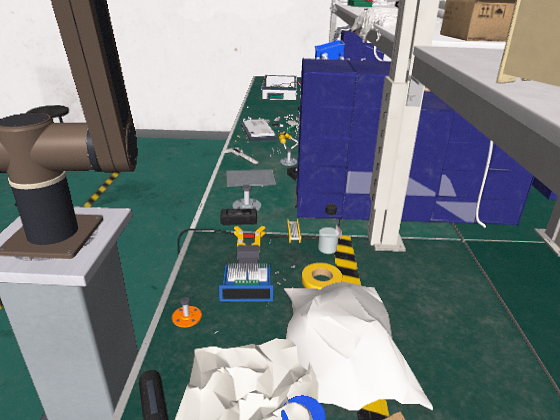

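The scene view shows these:
- **Pin candidates:** a larger grey flange at scene (270,236), a smaller grey flange at (135,266), and an orange one at side (186,316). I choose (270,236).
- **Brick candidates:** a black box at scene (297,224), side (239,216), next to that pin. The other black boxes, at scene (90,149) and (170,237), are not in line with the hook.
- **Mat:** scene (210,273).
- **Sled:** side (247,280).

Next is one close crop to check the choice.

```bash
python3 - <<'E'
from h import *
a=cv2.imread("pics/scene0.png")[130:310,165:405]; b=cv2.imread("pics/side0.png")[160:340,165:355]
a=cv2.resize(a,None,fx=3.3,fy=3.3,interpolation=cv2.INTER_CUBIC);b=cv2.resize(b,None,fx=3.3,fy=3.3,interpolation=cv2.INTER_CUBIC)
cv2.imwrite("pics/c_sc.png",a);cv2.imwrite("pics/c_si.png",b)
S=cam("scene");D=cam("side")
for n,p in dict(pin=(270,236),small=(135,266),brick=(297,224),tape=(317,158),bottle=(282,160)).items(): print(n,atz(S,p,.02).round(3))
for n,p in dict(pin=(246,204),brick=(239,216),sled=(247,282),orange=(186,316),mat=(250,178)).items(): print(n,atz(D,p,.02).round(3))
for n,p in dict(mat=[(176,267),(212,247),(246,277),(209,301)]).items():
  for q in p: print(n,atz(S,q,.004).round(3))
E
```

```text
pin [0.472 0.197 0.02 ]
small [0.586 0.546 0.02 ]
brick [0.466 0.106 0.02 ]
tape [ 0.67  -0.133  0.02 ]
bottle [ 0.727 -0.033  0.02 ]
pin [0.481 0.172 0.02 ]
brick [0.469 0.101 0.02 ]
sled [ 0.518 -0.179  0.02 ]
orange [ 0.412 -0.289  0.02 ]
mat [0.477 0.35  0.02 ]
mat [0.535 0.457 0.004]
mat [0.542 0.343 0.004]
mat [0.4   0.324 0.004]
mat [0.39  0.442 0.004]
```

View pics/c_sc.png

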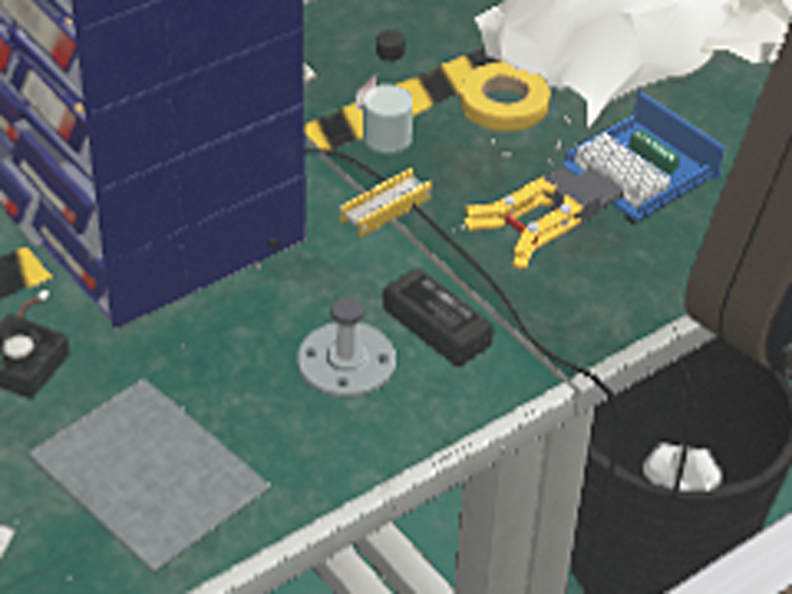

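View pics/c_si.png

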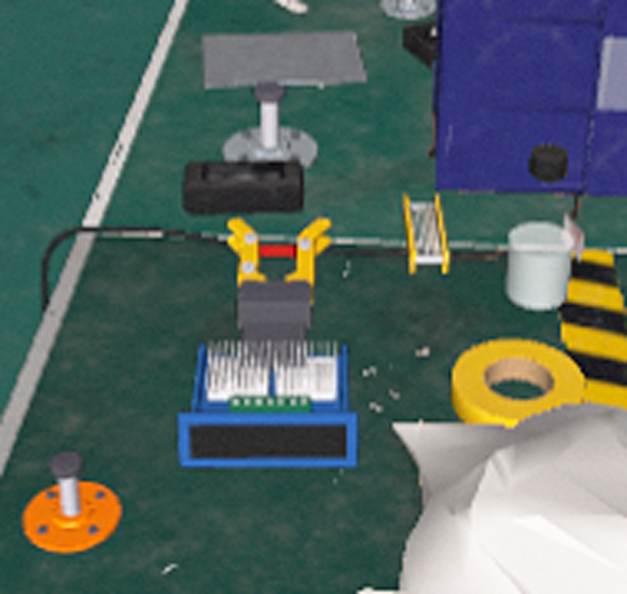

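The crops confirm it. Larger grey flange with pin is at scene crop (347,350). The brick beside it is at (437,315). The yellow hook with red latch is at side crop (278,250), facing the brick, and the mat is at scene crop (150,472). Next I move in for a wrist view.

Call:
send_rows:
  steps:
    - [0.36,-0.307,-0.04,16.5,0.6]
    - [0.36,-0.307,-0.04,16.5,0.6]
    - [0.36,-0.307,-0.04,16.5,0.6]
    - [0.36,-0.307,-0.04,16.5,0.6]
    - [0.36,-0.307,-0.04,16.5,0.6]
    - [0.36,-0.307,-0.04,16.5,0.6]
    - [0.36,-0.307,-0.04,16.5,0.6]
    - [0.36,-0.307,-0.04,16.5,0.6]
    - [0.36,-0.307,-0.04,16.5,0.6]
    - [0.36,-0.307,-0.04,16.5,0.6]
    - [0.36,-0.307,-0.04,16.5,0.6]
    - [0.36,-0.307,-0.04,16.5,0.6]

```text
time: 1.35
eef_pos: [0.4499, -0.25, 0.2791]
tcp_rot: [1.0, 0.001, -0.0, 0.0]
contact_force: [-0.0, -0.6, -0.4]
opening: 0.802
finger_force: 0.0
```

Call:
send_rows:
  steps:
    - [0.04,-0.3,0,0,0.6]
    - [0.04,-0.3,0,0,0.6]
    - [0.04,-0.3,0,0,0.6]
    - [0.04,-0.3,0,0,0.6]
    - [0.04,-0.3,0,0,0.6]
    - [0.04,-0.3,0,0,0.6]
    - [0.04,-0.3,0,0,0.6]
    - [0.04,-0.3,0,0,0.6]
    - [0.04,-0.3,0,0,0.6]

```text
time: 2.25
eef_pos: [0.4897, 0.0482, 0.279]
tcp_rot: [1.0, -0.001, -0.0, 0.0]
contact_force: [-0.2, -0.2, 0.9]
opening: 0.797
finger_force: 0.0
```

```bash
python3 - <<'E'
from h import *
s=ctrl.get_state();print(s["time"],s["eef_pos"],s["tcp_rot"])
im=snap("wrist","w1.png")
cv2.imwrite("pics/w1b.png",cv2.resize(im[:,:,::-1],(800,600),interpolation=cv2.INTER_CUBIC))
E
```

```text
2.25 [0.48969404 0.04821434 0.27899574] [ 9.99999697e-01 -6.25807040e-04 -3.44552961e-04  3.08940351e-04]
```

View pics/w1b.png

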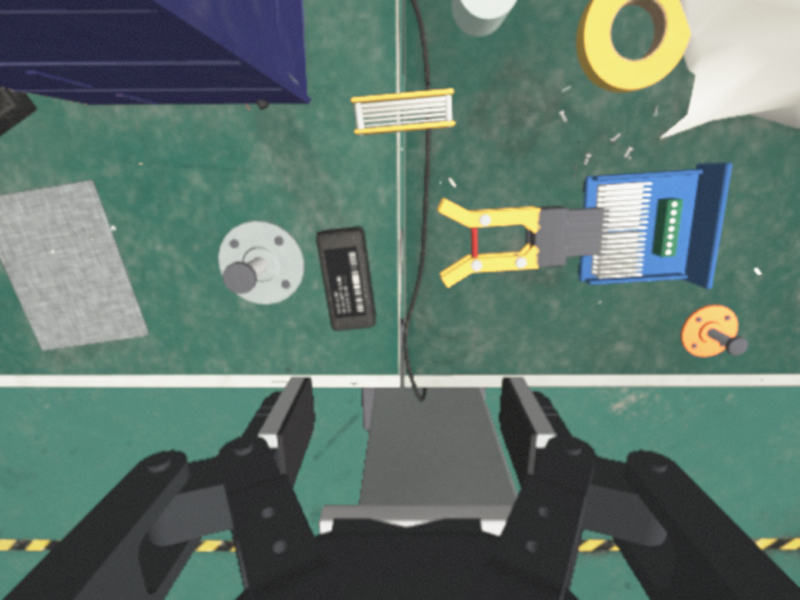

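The wrist view (800 px scale) shows the brick at (346,279), pin flange at (261,263), mat corners at (93,181), (148,334) and (42,350), hook latch at (474,241), and push plate at (715,225). Next I fit the brick's silhouette in the wrist and scene pictures, with height left free.

```bash
python3 - <<'E'
from h import *
from scipy.optimize import minimize
v=np.load("pics/w1.png.npy"); st=dict(eef_pos=v[:3],tcp_rot=v[3:])
Wc=cam("wrist",st); S=cam("scene")
def mask(fn,roi,seed):
    im=cv2.imread(fn); m=np.zeros(im.shape[:2],np.uint8); x0,y0,x1,y1=roi
    m[y0:y1,x0:x1]=(im[y0:y1,x0:x1].max(2)<75); 
    m=cv2.morphologyEx(m,cv2.MORPH_CLOSE,np.ones((5,5)))
    n,l,s,c=cv2.connectedComponentsWithStats(m); k=1+s[1:,4].argmax(); print(fn,s[k],c[k])
    mm=(l==k).astype(np.uint8); cs=cv2.findContours(mm,0,2)[0]; cv2.drawContours(mm,cs,-1,1,-1); return mm
mw=mask("pics/w1.png",(214,150,274,240),0); ms=mask("pics/scene0.png",(277,207,318,243),0)
def box(p):
    x,y,a,h=p; c=np.array([[i,j,k] for i in(-.022,.022) for j in(-.0495,.0495) for k in(0,h)])
    Rm=R.from_euler('z',a).as_matrix(); return c@Rm.T+[x,y,0]
def cost(p):
    t=0
    for C,m in((Wc,mw),(S,ms)):
        q=proj(C,box(p)); hull=cv2.convexHull((q*16).astype(np.int32)); r=np.zeros_like(m)
        big=np.zeros((m.shape[0]*4,m.shape[1]*4),np.uint8); cv2.fillConvexPoly(big,((hull/16+.5)*4-.5).round().astype(np.int32),1)
        mb=cv2.resize(m,None,fx=4,fy=4,interpolation=0)
        t+=1-(big&mb).sum()/(big|mb).sum()
    return t
best=min((minimize(cost,[.455,.1,a,.03],method="Nelder-Mead",options=dict(initial_simplex=[[.455,.1,a,.03],[.47,.1,a,.03],[.455,.115,a,.03],[.455,.1,a+.1,.03],[.455,.1,a,.04]],xatol=1e-4)) for a in(1.4,1.6,1.75)),key=lambda r:r.fun)
print("brick",best.x.round(4),best.fun)
k=.7
for q in [(93,181),(148,334),(42,350)]: print("mat w",atz(Wc,((q[0]+.5)*k-.5,(q[1]+.5)*k-.5),.004).round(3))
for q in [(30,455),(143,380),(269,486),(156,569)]: print("mat s",atz(S,(q[0]/3.3+165,q[1]/3.3+130),.004).round(3))
print("pin head tri",tri(Wc,(240*k,277*k),S,(348/3.3+165,310/3.3+130)))
print("flange",atz(Wc,(261*k,263*k),.006))
for n,q in dict(tip1=(440,205),tip2=(444,281),latch=(474,241),platemid=(715,225)).items(): print(n,atz(Wc,(q[0]*k,q[1]*k),.03).round(3))
E
```

```text
pics/w1.png [ 222  159   41   71 1141] [239.12007011 191.53900088]
pics/scene0.png [281 213  33  28 511] [297.21135029 226.16634051]
brick [0.4677 0.106  1.6801 0.0189] 0.32941712614024177
mat w [0.56  0.343 0.004]
mat w [0.405 0.321 0.004]
mat w [0.386 0.44  0.004]
mat s [0.535 0.462 0.004]
mat s [0.554 0.347 0.004]
mat s [0.399 0.324 0.004]
mat s [0.381 0.438 0.004]
pin head tri (array([0.47917692, 0.19201834, 0.05927717]), np.float64(0.0028004431534265285))
flange [0.48092457 0.19217117 0.006     ]
tip1 [0.539 0.017 0.03 ]
tip2 [0.468 0.012 0.03 ]
latch [ 0.506 -0.015  0.03 ]
platemid [ 0.521 -0.234  0.03 ]
```

```bash
cat > fit.py <<'E'
from h import *
from scipy.optimize import minimize
def gmask(fn,roi):   # not-bench mask: bench is green (G>R by margin)
    im=cv2.imread(fn).astype(int); m=np.zeros(im.shape[:2],np.uint8); x0,y0,x1,y1=roi
    b=im[y0:y1,x0:x1]; m[y0:y1,x0:x1]=(b[:,:,1]-b[:,:,2]<22)&(b.max(2)<190)
    m=cv2.morphologyEx(m,cv2.MORPH_OPEN,np.ones((3,3)))
    n,l,s,c=cv2.connectedComponentsWithStats(m); k=1+s[1:,4].argmax(); print(fn,s[k],c[k].round(1))
    mm=(l==k).astype(np.uint8); cs=cv2.findContours(mm,0,2)[0]; cv2.drawContours(mm,cs,-1,1,-1); return mm
def box(p):
    x,y,a,h=p; c=np.array([[i,j,k] for i in(-.022,.022) for j in(-.0495,.0495) for k in(0,h)])
    return c@R.from_euler('z',a).as_matrix().T+[x,y,0]
def iou(C,m,p):
    q=cv2.convexHull(proj(C,box(p)).astype(np.float32)); big=np.zeros((m.shape[0]*4,m.shape[1]*4),np.uint8)
    cv2.fillConvexPoly(big,((q+.5)*4-.5).round().astype(np.int32),1); mb=cv2.resize(m,None,fx=4,fy=4,interpolation=0)
    return 1-(big&mb).sum()/(big|mb).sum()
E
python3 - <<'E'
from fit import *
v=np.load("pics/w1.png.npy"); Wc=cam("wrist",dict(eef_pos=v[:3],tcp_rot=v[3:])); S=cam("scene")
mw=gmask("pics/w1.png",(214,150,274,240)); ms=gmask("pics/scene0.png",(277,207,318,243))
cost=lambda p: iou(Wc,mw,p)+iou(S,ms,p)
for a in (.0,.1,.3):
    p=np.array([.467,.106,a,.03]); r=minimize(cost,p,method="Nelder-Mead",options=dict(initial_simplex=np.vstack([p,p+np.diag([.01,.01,.1,.01])]),xatol=1e-4)); print(r.x.round(4),r.fun)
a=cv2.imread("pics/w1.png"); b=a.copy()
h=cv2.convexHull(proj(Wc,box(r.x)).astype(np.float32)).round().astype(int); cv2.polylines(b,[h],True,(0,0,255),1)
o=np.hstack([cv2.resize(a[145:245,205:285],None,fx=5,fy=5,interpolation=2),cv2.resize(b[145:245,205:285],None,fx=5,fy=5,interpolation=0)]); cv2.imwrite("pics/brickfit.png",o)
E
```

```text
pics/w1.png [ 221  159   42   73 2313] [242.1 193.9]
pics/scene0.png [281 212  33  29 553] [297.1 225.7]
[ 0.467   0.1061 -1.4641  0.0234] 0.1309940050240882
[ 0.4671  0.1061 -1.4722  0.0231] 0.1312207916115108
[ 0.4662  0.1061 -1.4704  0.0223] 0.13939239886956334
```

Call:
send_rows:
  steps:
    - [-0.023,-0.058,0.199,-6,0.32]
    - [-0.023,-0.058,0.199,-6,0.32]
    - [-0.023,-0.058,0.199,-6,0.32]
    - [-0.023,-0.058,0.199,-6,0.32]
    - [-0.023,-0.058,0.199,-6,0.32]
    - [-0.023,-0.058,0.199,-6,0.32]
    - [-0.023,-0.058,0.199,-6,0.32]

```text
time: 3.0
eef_pos: [0.4691, 0.1067, 0.0829]
tcp_rot: [0.999, 0.052, 0.002, 0.0]
contact_force: [0.8, 0.4, 1.2]
opening: 0.659
finger_force: 0.0
```

```bash
python3 - <<'E'
from h import *
s=ctrl.get_state();print(s["time"],s["eef_pos"],s["tcp_rot"],s["opening"])
im=snap("wrist","w2.png")
C=cam("wrist"); b=im[:,:,::-1].copy()
from fit import box
for p in [(.467,.106,-1.466,.03)]:
    for q in proj(C,box(p)): cv2.circle(b,tuple(q.round().astype(int)),3,(0,0,255),-1)
cv2.imwrite("pics/w2b.png",b)
E
```

```text
3.0 [0.46912939 0.10674016 0.08286013] [9.98643497e-01 5.20187450e-02 2.27317021e-03 2.19746048e-04] 0.6587959607504414
```

View pics/w2b.png

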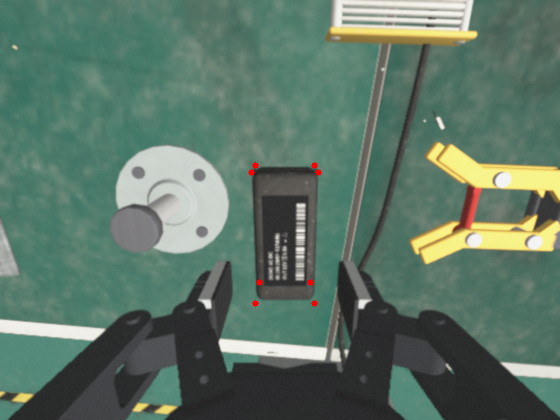

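The picture shows the brick at (286,233), aligned with the fingers at x≈220 and 350, and the projected box matches within about 2 px. I descend and grasp.

Call:
send_rows:
  squeeze: 50
  steps:
    - [0,0,0.035,0,0.32]
    - [0,0,0.07,0,0.32]
    - [0,0,0.07,0,0.32]
    - [0,0,0.07,0,0.32]
    - [0,0,0.07,0,-0.5]
    - [0,0,0.07,0,-0.5]
    - [0,0,0.07,0,-0.5]
    - [0,0,0.07,0,-0.5]
    - [0,0,0.07,0,-0.5]

```text
time: 3.95
eef_pos: [0.4695, 0.1077, 0.0135]
tcp_rot: [0.999, 0.053, 0.003, 0.0]
contact_force: [-1.3, -1.8, 7.6]
opening: 0.502
finger_force: 53.5
```

Call:
send_rows:
  steps:
    - [0,0,-0.05,0,-0.5]
    - [0,0,-0.1,0,-0.5]
    - [0,0,-0.12,0,-0.5]
    - [0.027,-0.283,-0.12,0,-0.5]
    - [0.027,-0.283,-0.12,0,-0.5]
    - [0.027,-0.283,-0.12,0,-0.5]
    - [0.027,-0.283,-0.12,0,-0.5]
    - [0.027,-0.283,-0.12,0,-0.5]
    - [0.027,-0.283,-0.12,0,-0.5]
    - [0.027,-0.283,-0.12,0,-0.5]
    - [0.027,-0.283,-0.12,0,-0.5]
    - [0.027,-0.283,-0.12,0,-0.5]

```text
time: 5.15
eef_pos: [0.4634, 0.3912, 0.1302]
tcp_rot: [0.999, 0.053, -0.0, 0.0]
contact_force: [-0.6, -0.2, -2.4]
opening: 0.506
finger_force: 52.6
```

```bash
python3 - <<'E'
from h import *
im=snap("wrist","w3.png");s=ctrl.get_state();print(s["opening"],s["finger_force"],s["contact_force"])
snap("scene","s3.png")
a=cv2.imread("pics/s3.png")[170:320,120:330]
o=np.vstack([cv2.resize(im[:,:,::-1],(400,300)),cv2.resize(a,(420,300))[:,:400]]);cv2.imwrite("pics/c3.png",o)
C=cam("wrist")
E
```

```text
0.5030757545157243 52.58880615234375 [-0.35371517 -0.36648306 -2.48361025]
```

View pics/c3.png

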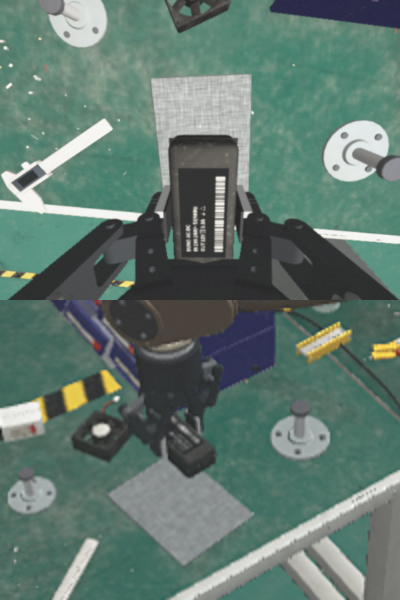

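The wrist picture shows the brick held straight over the mat, whose far edge runs from (152,77) to (250,75). I lower it and release.

Call:
send_rows:
  steps:
    - [0,0,0.05,0,-0.5]
    - [0,0,0.09,0,-0.5]
    - [0,0,0.105,0,-0.5]
    - [0,0,0.11,0,-0.5]
    - [0,0,0.113,0,-0.5]
    - [0,0,0.113,0,-0.5]
    - [0,0,0.113,0,0.4]
    - [0,0,0.113,0,0.4]
    - [0,0,0.113,0,0.4]
    - [0,0,0.113,0,0.4]
    - [0,0,0.113,0,0.4]

```text
time: 6.35
eef_pos: [0.4638, 0.3922, 0.0177]
tcp_rot: [0.999, 0.053, 0.0, -0.0]
contact_force: [0.4, -0.1, 0.1]
opening: 0.698
finger_force: 0.0
```

Call:
send_rows:
  steps:
    - [0,0,-0.05,0,0.4]
    - [0,0,-0.1,0,0.4]
    - [0,0,-0.15,0,0.4]
    - [0,0,-0.2,0,0.4]
    - [0,0,-0.2,0,0.4]
    - [0,0,-0.2,0,0.4]

```text
time: 6.95
eef_pos: [0.4644, 0.3926, 0.2195]
tcp_rot: [0.999, 0.053, 0.002, -0.001]
contact_force: [-0.1, -0.2, -1.1]
opening: 0.699
finger_force: 0.0
```

```bash
python3 - <<'E'
from fit import *
snap("wrist","w4.png");s=ctrl.get_state();print(s["time"],s["eef_pos"])
C=cam("wrist")
im=cv2.imread("pics/w4.png"); b=im.copy()
for q in proj(C,box((.467,.391,-1.466,.03))+[0,0,.004]): cv2.circle(b,tuple(q.round().astype(int)),2,(0,0,255),-1)
M=np.array([[i,j,.004] for i in(-.08,.08) for j in (-.06,.06)])@R.from_euler('z',8,degrees=True).as_matrix().T+[.471,.392,0]
for q in proj(C,M): cv2.circle(b,tuple(q.round().astype(int)),2,(255,0,0),-1)
cv2.imwrite("pics/w4b.png",b)
E
```

```text
7.0 [0.46331614 0.39189271 0.21700109]
```

View pics/w4b.png

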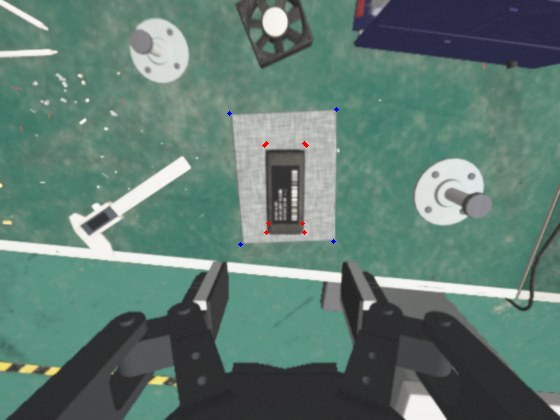

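The brick lies flat on the mat at about (286,193), well inside its edges (233..336, 110..243). Next I go over the sled and measure it together with the pin.

Call:
send_rows:
  steps:
    - [-0.027,0.42,-0.03,6,0.6]
    - [-0.027,0.42,-0.03,6,0.6]
    - [-0.027,0.42,-0.03,6,0.6]
    - [-0.027,0.42,-0.03,6,0.6]
    - [-0.027,0.42,-0.03,6,0.6]
    - [-0.027,0.42,-0.03,6,0.6]
    - [-0.027,0.42,-0.03,6,0.6]
    - [-0.027,0.42,-0.03,6,0.6]
    - [-0.027,0.42,-0.03,6,0.6]
    - [-0.027,0.42,-0.03,6,0.6]
    - [-0.027,0.42,-0.03,6,0.6]

```text
time: 8.1
eef_pos: [0.4801, -0.0282, 0.2451]
tcp_rot: [1.0, -0.0, -0.002, -0.001]
contact_force: [-0.2, -0.7, -0.0]
opening: 0.797
finger_force: 0.0
```

```bash
python3 - <<'E'
from h import *
s=ctrl.get_state();print(s["time"],s["eef_pos"],s["tcp_rot"],s["qpos"].round(2))
im=snap("wrist","w5.png")[:,:,::-1]
o=cv2.resize(im[60:270,:],(800,300),interpolation=cv2.INTER_CUBIC)
# zoom: left = pin + hook, right = sled body
C=cam("wrist"); h=proj(C,np.array([[.505,0,.04],[.515,-.18,.03],[.48,.192,.03]])).round().astype(int); print(h)
z=[cv2.resize(im[max(0,y-50):y+50,x-66:x+67],(400,300),interpolation=cv2.INTER_CUBIC) for x,y in h[:2]]
print([(x-66,max(0,y-50)) for x,y in h[:2]])
cv2.imwrite("pics/c5.png",np.vstack([o,np.hstack(z)]))
E
```

```text
8.1 [ 0.48007696 -0.02819163  0.24511729] [ 9.99997523e-01 -2.46935866e-04 -2.03070344e-03 -8.77642774e-04] [-0.27 -0.16  2.03  0.    1.27  1.3 ]
[[261 167]
 [413 158]
 [105 187]]
[(np.int64(195), np.int64(117)), (np.int64(347), np.int64(108))]
```

View pics/c5.png

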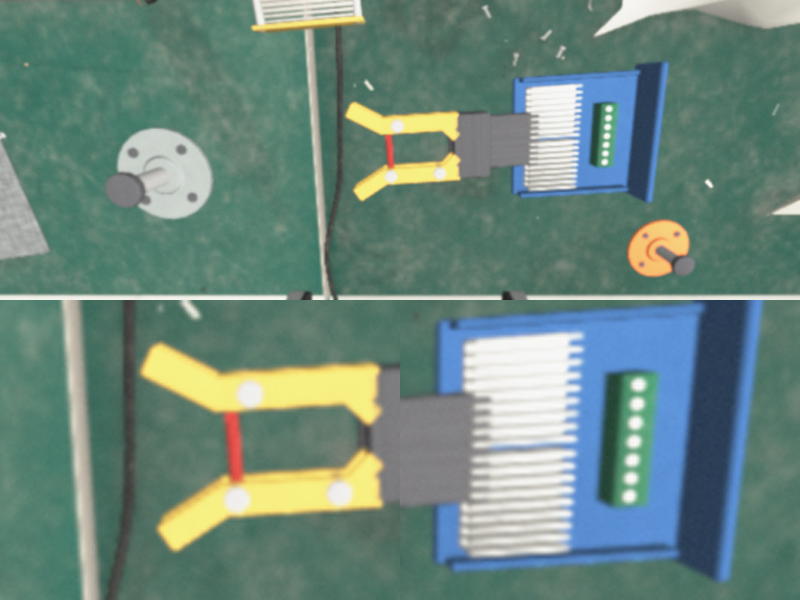

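The picture shows the pin at overview (165,178), hook tips at crop (142,375) and (160,533), latch at (235,447), and plate ends at overview (667,64) and (652,201). Next I compute the poses.

```bash
cat > pose.py <<'E'
from h import *
v=np.load("pics/w5.png.npy"); C=cam("wrist",dict(eef_pos=v[:3],tcp_rot=v[3:]))
ov=lambda x,y:(x/1.4286,y/1.4286+60)
cl=lambda x,y:(195+x/3.008,117+(y-300)/3)
w=lambda q,z:atz(C,q,z)[:2]
P1,P2=w(ov(667,64),.047),w(ov(652,201),.047)
T1,T2=w(cl(142,375),.04),w(cl(160,533),.04)
O1,O2=w(cl(150,343),.04),w(cl(178,551),.04)
A,B=w(cl(219,411),.04),w(cl(236,486),.04)
print("plate",P1,P2,np.linalg.norm(P1-P2)); print("tips",T1,T2,np.linalg.norm(T1-T2),"outer",np.linalg.norm(O1-O2),"slot",np.linalg.norm(A-B))
P=(P1+P2)/2
for n,Q,x in(("T",(T1+T2)/2,189),("O",(O1+O2)/2,0),("slot",(A+B)/2,162)): d=Q-P; print(n,Q.round(4),"dist",np.linalg.norm(d).round(4),"expect",x+56,"ang",np.degrees(np.arctan2(d[1],d[0])).round(2))
n=P1-P2; print("plate normal ang",np.degrees(np.arctan2(n[1],n[0]))+90)
n=T1-T2; print("tip normal ang",np.degrees(np.arctan2(n[1],n[0]))+90)
fl=atz(C,ov(165,173),.006); print("flange",fl, "head",atz(C,ov(125,189),.065))
E
python3 pose.py
```

```text
plate [ 0.57298744 -0.22347482] [ 0.46656191 -0.23155551] 0.10673186270271101
tips [0.5337097  0.01949404] [0.47221362 0.01516644] 0.06164816411512493 outer 0.08097329331073481 slot 0.02968759849215206
T [0.503  0.0173] dist 0.2454 expect 245 ang 93.93
O [0.5051 0.0121] dist 0.2401 expect 56 ang 93.52
slot [ 0.5057 -0.0123] dist 0.2157 expect 218 ang 93.73
plate normal ang 94.34202961685243
tip normal ang 94.0253799386319
flange [0.48180541 0.1918432  0.006     ] head [0.48161775 0.19073037 0.065     ]
```

The fit agrees with the text: plate to tips measures 245 mm, and plate width comes out at 107 mm against 110 mm nominal. The sled heading is 93.9°, with the plate middle at (0.520,-0.2275). The pin is at (0.4815,0.191), about 10 mm left of the sled's axis. I go behind the plate with the tool x axis along the sled.

Call:
send_rows:
  steps:
    - [0.0425,0.239,0,-93.9,0.6]
    - [0.0425,0.239,0,-93.9,0.6]
    - [0.0425,0.239,0,-93.9,0.6]
    - [0.0425,0.239,0,-93.9,0.6]
    - [0.0425,0.239,0,-93.9,0.6]
    - [0.0425,0.239,0,-93.9,0.6]
    - [0.0425,0.239,0,-93.9,0.6]
    - [0.0425,0.239,0,-93.9,0.6]
    - [0.0425,0.239,0,-93.9,0.6]
    - [0.0425,0.239,0,-93.9,0.6]
    - [0.0425,0.239,0,-93.9,0.6]
    - [0.0425,0.239,0,-93.9,0.6]

```text
time: 9.35
eef_pos: [0.5242, -0.2654, 0.2463]
tcp_rot: [0.681, 0.732, 0.0, -0.001]
contact_force: [0.1, 0.1, -0.5]
opening: 0.803
finger_force: 0.0
```

Call:
send_rows:
  steps:
    - [0,0,0.05,0,0.6]
    - [0,0,0.1,0,0.6]
    - [0,0,0.14,0,0.6]
    - [0,0,0.14,0,0.6]
    - [0,0,0.14,0,0.6]

```text
time: 9.85
eef_pos: [0.524, -0.2665, 0.1072]
tcp_rot: [0.682, 0.731, -0.0, -0.001]
contact_force: [0.4, -0.8, 0.5]
opening: 0.802
finger_force: 0.0
```

```bash
python3 - <<'E'
from h import *
s=ctrl.get_state();print(s["time"],s["eef_pos"],R.from_quat(s["tcp_rot"]).as_matrix()[:,0],s["qpos"].round(2),s["contact_force"])
snap("wrist","w6.png");snap("side","d6.png")
a=cv2.imread("pics/w6.png");b=cv2.imread("pics/d6.png")
cv2.imwrite("pics/c6.png",np.vstack([cv2.resize(a,(400,300)),cv2.resize(b[190:340,150:350],(400,300))]))
E
```

```text
9.85 [ 0.52397635 -0.26650398  0.1071572 ] [-0.06856306  0.99764616  0.00111242] [-0.64  0.24  1.89  0.    1.01 -0.71] [ 0.42539224 -0.80364006  0.51135018]
```

View pics/c6.png

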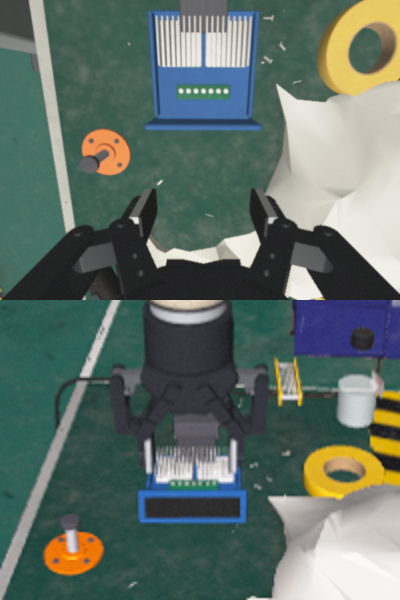

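The fingers are lined up behind the plate, and the orange flange (105,152) is clear. I check the paper's clearance to the right finger numerically.

```bash
python3 - <<'E'
from h import *
v=np.load("pics/w6.png.npy"); C=cam("wrist",dict(eef_pos=v[:3],tcp_rot=v[3:]))
k=1.4
for q in [(275,85),(285,140),(283,190),(275,205),(250,235),(200,248),(155,240)]:
    print(q,[atz(C,(q[0]*k,q[1]*k),z)[:2].round(3) for z in(0,.04)])
a=atz(C,(146*k,127*k),.047);b=atz(C,(262*k,127*k),.047);print(a,b,"plate mid",(a+b)/2)
E
```

```text
(275, 85) [array([ 0.598, -0.182]), array([ 0.585, -0.183])]
(285, 140) [array([ 0.621, -0.244]), array([ 0.604, -0.234])]
(283, 190) [array([ 0.631, -0.31 ]), array([ 0.612, -0.29 ])]
(275, 205) [array([ 0.624, -0.333]), array([ 0.607, -0.309])]
(250, 235) [array([ 0.598, -0.383]), array([ 0.585, -0.351])]
(200, 248) [array([ 0.529, -0.41 ]), array([ 0.527, -0.373])]
(155, 240) [array([ 0.465, -0.4  ]), array([ 0.474, -0.365])]
[ 0.46709743 -0.2291032   0.047     ] [ 0.57673    -0.22163813  0.047     ] plate mid [ 0.52191372 -0.22537066  0.047     ]
```

Call:
send_rows:
  steps:
    - [0,0,0.04,0,0.3]
    - [0,0,0.085,0,0.3]
    - [0,0,0.085,0,0.3]
    - [0,0,0.085,0,0.3]
    - [0.006,0,0.085,0,0.3]
    - [0.012,0,0.085,0,0.3]
    - [0.018,0,0.085,0,0.3]
    - [0.022,0,0.085,0,0.3]
    - [0.026,0,0.085,0,0.3]
    - [0.03,0,0.085,0,0.3]
    - [0.034,0,0.085,0,0.3]
    - [0.036,0,0.085,0,0.3]

```text
time: 11.15
eef_pos: [0.5221, -0.2328, 0.0232]
tcp_rot: [0.682, 0.731, -0.001, 0.002]
contact_force: [1.4, -4.7, 1.0]
opening: 0.649
finger_force: 2.6
```

Call:
send_rows:
  steps:
    - [0.008,0,0,-0.1,0.3]
    - [0.016,0,0,-0.2,0.3]
    - [0.024,-0.0001,0,-0.4,0.3]
    - [0.032,-0.0001,0,-0.5,0.3]
    - [0.04,-0.0002,0,-0.6,0.3]
    - [0.048,-0.0003,0,-0.7,0.3]
    - [0.056,-0.0004,0,-0.8,0.3]
    - [0.064,-0.0005,0,-1,0.3]
    - [0.072,-0.0007,0,-1.1,0.3]
    - [0.08,-0.0008,0,-1.2,0.3]
    - [0.088,-0.001,0,-1.35,0.3]
    - [0.096,-0.0013,0,-1.5,0.3]

```text
time: 12.35
eef_pos: [0.5142, -0.1369, 0.023]
tcp_rot: [0.673, 0.74, -0.0, 0.002]
contact_force: [0.8, -5.2, 0.4]
opening: 0.65
finger_force: 2.6
```

```bash
python3 - <<'E'
from h import *
s=ctrl.get_state();print(s["time"],s["eef_pos"],R.from_quat(s["tcp_rot"]).as_matrix()[:,0])
im=snap("wrist","w7.png"); D=snap("side","d7.png"); C=cam("wrist")
def rect(C,im,z,x0,x1,y0,y1,s=.0005):
    X,Y=np.meshgrid(np.arange(x0,x1,s),np.arange(y0,y1,s)); p=proj(C,np.c_[X.ravel(),Y.ravel(),np.full(X.size,z)]).reshape(*X.shape,2).astype(np.float32)
    return X,Y,cv2.remap(im,p[...,0],p[...,1],1)
# yellow hook in wrist & side, centreline at z=.04
for n,c,i in(("w",C,im),("s",cam("side"),D)):
    X,Y,r=rect(c,i,.04,.43,.57,-.02,.16); r=r.astype(int); m=(r[...,0]>130)&(r[...,1]>100)&(r[...,2]<80)
    # red latch
    q=(r[...,0]>120)&(r[...,1]<60)&(r[...,2]<70)
    print(n,"yellow",m.sum(),X[m].min() if m.any() else 0,X[m].max() if m.any() else 0,Y[m].max() if m.any() else 0,"red",q.sum(),X[q].mean(),Y[q].mean())
    for y in np.arange(-.02,.16,.01):
        k=np.abs(Y[:,0]-y).argmin(); t=X[k][m[k]]
        if len(t)>5: print(round(y,3),t.min().round(4),t.max().round(4),((t.min()+t.max())/2).round(4),len(t))
E
```

```text
12.35 [ 0.51424477 -0.13685438  0.02300489] [-0.09527905  0.99544645 -0.00287504]
w yellow 0 0 0 0 red 0 nan nan
s yellow 0 0 0 0 red 0 nan nan<stdin>:12: RuntimeWarning: Mean of empty slice.
  ret = ret.dtype.type(ret / rcount)
```

```bash
cat > hook.py <<'E'
from h import *
def look(fn,y0,y1,hx):
    im=snap("scene",fn); c=cam("scene"); s=.001
    X,Y=np.meshgrid(np.arange(.42,.56,s),np.arange(y0,y1,s)); p=proj(c,np.c_[X.ravel(),Y.ravel(),np.full(X.size,.04)]).reshape(*X.shape,2).astype(np.float32)
    r=cv2.remap(im,p[...,0],p[...,1],1).astype(int)
    m=(r[...,0]>130)&(r[...,0]-r[...,2]>80)&(r[...,1]>90); q=(r[...,0]>90)&(r[...,0]-r[...,1]>60)&(r[...,0]-r[...,2]>50)
    print("yellow",m.sum(),"red",q.sum(),X[q].mean() if q.any() else 0,Y[q].mean() if q.any() else 0)
    for k in range(0,len(m),6):
        t=X[k][m[k]]
        if len(t)>3: print(Y[k,0].round(3),t.min().round(4),t.max().round(4),((t.min()+t.max())/2).round(4),len(t))
E
python3 -c "
from hook import *
look('s8.png',-.02,.16,0)"
```

```text
yellow 4303 red 178 0.48271348314606743 0.09446629213483157
0.034 0.466 0.508 0.487 28
0.04 0.465 0.52 0.4925 42
0.046 0.455 0.52 0.4875 33
0.052 0.454 0.52 0.487 55
0.058 0.453 0.519 0.486 49
0.064 0.453 0.519 0.486 52
0.07 0.452 0.518 0.485 52
0.076 0.452 0.514 0.483 48
0.082 0.451 0.506 0.4785 34
0.088 0.451 0.516 0.4835 37
0.094 0.45 0.515 0.4825 41
0.1 0.449 0.518 0.4835 48
0.106 0.447 0.519 0.483 50
0.112 0.443 0.523 0.483 51
0.118 0.438 0.525 0.4815 50
0.124 0.437 0.517 0.477 33
0.13 0.5 0.51 0.505 11
```

```bash
python3 - <<'E'
from h import *
c=cam("scene");print("cam",c[2][:3,3].round(2))
def edges(im,y0,y1):
    s=.0005;X,Y=np.meshgrid(np.arange(.42,.57,s),np.arange(y0,y1,s)); p=proj(c,np.c_[X.ravel(),Y.ravel(),np.full(X.size,.04)]).reshape(*X.shape,2).astype(np.float32)
    r=cv2.remap(im,p[...,0],p[...,1],1).astype(int); m=(r[...,2]>130)&(r[...,2]-r[...,0]>80)&(r[...,1]>90)
    o=[(Y[k,0],X[k][m[k]].min(),X[k][m[k]].max()) for k in range(len(m)) if m[k].sum()>5]; o=np.array(o); return o
a=edges(cv2.imread("pics/scene0.png"),-.06,-.012); b=edges(cv2.imread("pics/s8.png"),.05,.1)
for n,o in(("start",a),("now",b)):
    for j in(1,2):
        f=np.polyfit(o[:,0],o[:,j],1); print(n,j,"slope",f[0].round(4),"x at mid",np.polyval(f,o[:,0].mean()).round(4),"y",o[:,0].mean().round(3))
print("flange scene",atz(c,(347/3.3+165,358/3.3+130),.006))
im=cv2.imread("pics/s8.png").astype(int)[215:260,245:297]; m=((abs(im[...,1]-im[...,2])<22)&(im.max(2)>120)).astype(np.uint8)
n,l,s,cc=cv2.connectedComponentsWithStats(m);k=1+s[1:,4].argmax();print(s[k],cc[k]+[245,215])
E
```

```text
cam [-0.34  0.79  1.07]
start 1 slope -0.146 x at mid 0.4665 y -0.036
start 2 slope -0.191 x at mid 0.5306 y -0.036
now 1 slope -0.087 x at mid 0.4513 y 0.075
now 2 slope 0.9214 x at mid 0.56 y 0.075
flange scene [0.47470475 0.19395191 0.006     ]
[ 10  13  30  22 492] [269.87601626 238.34756098]
```

The hook axis now points at the pin, both measured in the same camera. I keep pushing straight.

Call:
send_rows:
  steps:
    - [0.008,0,0,0,0.3]
    - [0.016,0,0,0,0.3]
    - [0.024,0,0,0,0.3]
    - [0.032,0,0,0,0.3]
    - [0.04,0,0,0,0.3]
    - [0.048,0,0,0,0.3]
    - [0.056,0,0,0,0.3]
    - [0.063,0,0,0,0.3]
    - [0.07,0,0,0,0.3]
    - [0.076,0,0,0,0.3]
    - [0.082,0,0,0,0.3]
    - [0.082,0,0,0,0.3]

```text
time: 13.7
eef_pos: [0.5059, -0.0543, 0.0225]
tcp_rot: [0.673, 0.74, 0.0, 0.0]
contact_force: [0.9, -2.4, 0.2]
opening: 0.65
finger_force: 1.3
```

```bash
python3 -c "
from hook import *
print(ctrl.get_state()['eef_pos'])
look('s9.png',.1,.24,0)"
```

```text
[ 0.50585454 -0.05434379  0.02249056]
yellow 3529 red 102 0.46820588235294125 0.17478431372549033
0.118 0.458 0.513 0.4855 43
0.124 0.448 0.513 0.4805 34
0.13 0.447 0.511 0.479 45
0.136 0.446 0.512 0.479 50
0.142 0.445 0.511 0.478 51
0.148 0.445 0.51 0.4775 51
0.154 0.444 0.51 0.477 53
0.16 0.444 0.5 0.472 40
0.166 0.443 0.492 0.4675 26
0.172 0.443 0.483 0.463 20
0.178 0.442 0.465 0.4535 24
0.184 0.44 0.459 0.4495 20
0.19 0.436 0.513 0.4745 27
0.196 0.432 0.516 0.474 43
0.202 0.428 0.515 0.4715 43
0.208 0.433 0.506 0.4695 18
```

Call:
send_rows:
  steps:
    - [0.005,0,0,0,0.3]
    - [0.01,0,0,0,0.3]
    - [0.015,0,0,0,0.3]
    - [0.02,0,0,0,0.3]
    - [0.025,0,0,0,0.3]
    - [0.03,0,0,0,0.3]
    - [0.035,0,0,0,0.3]
    - [0.04,0,0,0,0.3]
    - [0.044,0,0,0,0.3]
    - [0.048,0,0,0,0.3]
    - [0.048,0,0,0,0.3]

```text
time: 14.85
eef_pos: [0.501, -0.0074, 0.0225]
tcp_rot: [0.672, 0.741, -0.001, 0.0]
contact_force: [-0.4, -5.1, 2.3]
opening: 0.65
finger_force: 2.9
```

Call:
send_rows:
  steps:
    - [0.003,0,0,0,0.3]
    - [0.006,0,0,0,0.3]
    - [0.009,0,0,0,0.3]
    - [0.009,0,0,0,0.3]

```text
time: 15.25
eef_pos: [0.5, 0.002, 0.0224]
tcp_rot: [0.672, 0.74, -0.001, -0.0]
contact_force: [0.2, -4.6, 2.3]
opening: 0.648
finger_force: 2.2
```

Call:
send_rows:
  steps:
    - [0.002,0,0,0,0.3]
    - [0.004,0,0,0,0.3]
    - [0.004,0,0,0,0.3]

```text
time: 15.55
eef_pos: [0.4993, 0.0059, 0.0224]
tcp_rot: [0.672, 0.74, -0.001, -0.0]
contact_force: [-1.1, -5.6, 3.2]
opening: 0.643
finger_force: 2.7
```

```bash
python3 -c "
from hook import *
look('s10.png',.14,.3,0)"
```

```text
yellow 3624 red 170 0.46599999999999997 0.23470000000000008
0.176 0.449 0.472 0.4605 24
0.182 0.441 0.467 0.454 21
0.188 0.438 0.452 0.445 15
0.194 0.437 0.462 0.4495 20
0.2 0.437 0.502 0.4695 41
0.206 0.436 0.501 0.4685 51
0.212 0.436 0.501 0.4685 50
0.218 0.435 0.495 0.465 45
0.224 0.434 0.488 0.461 30
0.23 0.433 0.499 0.466 38
0.236 0.433 0.498 0.4655 43
0.242 0.431 0.5 0.4655 49
0.248 0.427 0.502 0.4645 51
0.254 0.422 0.505 0.4635 53
0.26 0.42 0.507 0.4635 44
0.266 0.424 0.499 0.4615 23
0.272 0.483 0.49 0.4865 8
```

```bash
python3 - <<'E'
from h import *
c=cam("scene");s=.0005
for f,y0,y1 in(("scene0.png",-.05,.02),("s8.png",.06,.13),("s10.png",.19,.265)):
    X,Y=np.meshgrid(np.arange(.42,.56,s),np.arange(y0,y1,s)); p=proj(c,np.c_[X.ravel(),Y.ravel(),np.full(X.size,.035)]).reshape(*X.shape,2).astype(np.float32)
    r=cv2.remap(cv2.imread("pics/"+f),p[...,0],p[...,1],1).astype(int); q=(r[...,2]>80)&(r[...,2]-r[...,1]>50)&(r[...,2]-r[...,0]>40)
    x,y=X[q],Y[q]; print(f,q.sum(),x.min(),x.max(),y.min(),y.max(),x.mean(),y.mean(),"slope",np.polyfit(x,y,1)[0])
E
```

```text
scene0.png 1102 0.457 0.5345000000000001 -0.03749999999999999 0.01950000000000006 0.4987386569872959 -0.010686025408348425 slope -0.036013956669296486
s8.png 1020 0.4425 0.528 0.0635 0.12600000000000006 0.48268823529411764 0.09127843137254904 slope -0.008742946180992962
s10.png 958 0.4285 0.5105000000000001 0.22600000000000003 0.26300000000000007 0.46585490605427976 0.23209394572025058 slope 0.007909798317074456
```

The latch reads as lying across the slot, with the pin at sled x ≈ 117 mm. I back off, rise, and check from above.

Call:
send_rows:
  steps:
    - [-0.005,0,0,0,0.3]
    - [-0.02,0,0,0,0.3]
    - [-0.04,0,0,0,0.3]
    - [-0.04,0,0,0,0.3]
    - [-0.04,0,-0.04,0,0.3]
    - [-0.04,0,-0.09,0,0.3]
    - [-0.04,0,-0.14,0,0.3]
    - [-0.04,0,-0.19,0,0.3]
    - [-0.04,0,-0.23,0,0.3]
    - [-0.04,0,-0.23,0,0.3]

```text
time: 16.6
eef_pos: [0.5068, -0.0338, 0.2599]
tcp_rot: [0.673, 0.74, 0.003, 0.006]
contact_force: [-0.3, -0.2, 0.6]
opening: 0.646
finger_force: 0.0
```

Call:
send_rows:
  steps:
    - [0.05,0,-0.02,0,0.3]
    - [0.1,0,-0.02,0,0.3]
    - [0.14,0,-0.02,0,0.3]
    - [0.14,0,-0.02,0,0.3]
    - [0.14,0,-0.02,0,0.3]

```text
time: 17.1
eef_pos: [0.4895, 0.107, 0.2711]
tcp_rot: [0.672, 0.741, -0.001, -0.001]
contact_force: [-0.2, -0.6, 0.2]
opening: 0.651
finger_force: 0.0
```

```bash
python3 - <<'E'
from h import *
s_=ctrl.get_state();print(s_["time"],s_["eef_pos"],s_["contact_force"])
im=snap("wrist","w11.png")[:,:,::-1]; c=cam("wrist"); s=.0005
def rect(z):
    X,Y=np.meshgrid(np.arange(.42,.54,s),np.arange(.1,.29,s)); p=proj(c,np.c_[X.ravel(),Y.ravel(),np.full(X.size,z)]).reshape(*X.shape,2).astype(np.float32)
    return X,Y,cv2.remap(im,p[...,0],p[...,1],1).astype(int)
X,Y,r=rect(.035); q=(r[...,2]>90)&(r[...,2]-r[...,1]>90)&(r[...,2]-r[...,0]>60)
n,l,st,cc=cv2.connectedComponentsWithStats(q.astype(np.uint8)); k=1+st[1:,4].argmax(); q=l==k
x,y=X[q],Y[q]; print("latch",q.sum(),x.min(),x.max(),y.min(),y.max(),x.mean().round(4),y.mean().round(4),"slope",np.polyfit(x,y,1)[0].round(3))
X,Y,r=rect(.04); m=(r[...,2]>140)&(r[...,2]-r[...,0]>80)&(r[...,1]>100)
for y in np.arange(.11,.28,.01):
    k=np.abs(Y[:,0]-y).argmin(); t=X[k][m[k]]
    if len(t)>5: print(y.round(3),t.min().round(4),t.max().round(4),((t.min()+t.max())/2).round(4),len(t))
E
```

```text
17.1 [0.4895391  0.10699361 0.27111124] [-0.24792643 -0.63348135  0.1699924 ]
latch 452 0.462 0.48800000000000004 0.22450000000000012 0.23150000000000012 0.4751 0.2278 slope 0.114
0.17 0.455 0.458 0.4565 7
0.18 0.454 0.5075 0.4808 72
0.19 0.453 0.506 0.4795 34
0.2 0.4515 0.505 0.4783 52
0.21 0.4505 0.504 0.4772 53
0.22 0.4495 0.503 0.4763 35
0.23 0.448 0.5025 0.4753 43
0.24 0.4405 0.504 0.4722 57
0.25 0.434 0.5085 0.4713 56
0.26 0.5 0.5105 0.5052 22
```

```bash
python3 -c "
from plant import ctrl
print(ctrl.sign_off())"
```

```text
the job is handed in; nothing more can be done
None
```

The job is handed in: the brick lies flat on the grey mat, and my last camera measurements put the pin in the hook (sled x about 0.12 m) with the latch shut behind it; sign-off returned no verdict, so I don't know how it was judged.

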